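# Cure the rocking corner of a balance plate

### The arm

A 6-joint arm with a two-finger parallel gripper is mounted at the origin on the work surface; the furniture and walls round the work are solid. World frame = base frame: x ahead of the robot, y to its left, z up, the work surface at z = 0. Lengths are in m, angles in rad, forces in N, time in s.
With the tool pointing down it reaches from about 0.375 to 0.9 m from the base axis. Payload 3.1 kg.
Tool frame: the origin (TCP) lies midway between the tips of the shut fingers; the grasp point (between the pads) lies 19 mm behind it; x points along the fingers, z is the direction in which the jaws open and shut, and the axes are right-handed (so a half turn about x gives the same grasp; the last joint's range is limited). The gripper opens to 87 mm and grips with 3 to 60 N. Pads are 19 mm wide; open, the fingers measure 117 mm over their backs; the gripper's body (75 mm by 190 mm) begins 51 mm behind the grasp point.
Start: joints at [1.036, 0.527, 1.433, -0, 1.181, -0.178], TCP at [0.218, 0.586, 0.223] pointing down, gripper open.
Joint ranges: [-3.08, 3.08], [-0.75, 2.2], [0.22, 2.44], [-1.43, 4.57], [0, 2.65], [-2.85, 2.85]. Speed limits (rad/s): [2.79, 2.79, 3.14, 3.14, 3.14, 3.14].

### API

Orientations are given as a unit quaternion [x, y, z, w].
In Python, from rig import robot, optics, workorder gives the robot as it stands.
- The arm moves only by the tool arm_command, never from a script. Its argument "plan" is a list of rows, each a list of 7 numbers: the shift along the tool's x, y, z in cm, then the turn, a rotation vector about the tool's x, y, z in rad, then the finger opening in cm, from 0 to 8.7. In form: [[x, y, z, ax, ay, az, gripper], ...]. A call has 1 to 12 rows; each row shifts and turns the pose as measured when the row begins, along the tool's axes as they then stand; what a row does not reach is not made up. A row lasts 1/8 s, in which the tool goes at most 62.5 mm and 10.7 degrees, less where a joint would pass 70% of its speed; a pose out of reach is approached as far as the arm can. A call with a gripper value outside its range is refused whole. The fingers move at their own pace and stop on an object; "grip_force" is the grip in N (left out, the last holds). Time passes only in rows, so rows that do not move let the fingers close. It gives the time, the measured TCP pose, the force and the opening at its end, in the units of the state.
- robot.get_obs(): the state, without advancing time (a new reading comes with each control period).
- optics.camera(name): name is "scene" or "top" or "wrist"; returns (picture, depth): 480x640x3 uint8, blue, green, red; 480x640 float32, m along the optical axis (not along the pixel's ray), 0 where there is no reading.
- optics.camera_info(name): a dict with "mtx" (3x3 intrinsics, pixels), "k1" (the pictures are not rectified: a ray, as slopes to the right and down, at radius r is drawn at 1 + k1 r^2 times it, then the intrinsics apply), "position" and "rotation" of the camera in the world; the wrist camera has in their place "tool_from_camera" (4x4, takes a point from camera to tool coordinates, whose origin is the TCP and whose axes are the tool frame's). Camera axes: x right, y down, z forward; pixel columns grow to the right and rows downward; lengths in m; the calibration is good to about 2 mm. A picture is of the moment at which its call begins: read the wrist's pose just before it. camera_info takes no time and is no camera call.
- workorder.hand_in(): hands the job in, once; it reports no verdict.
The state is a dict: "time": time; "q": joint angles; "joint_velocities": joint speeds; "joint_torque": joint torques, N m; "position": TCP position; "tool_rot": TCP orientation; "ft_force": force on the tool from outside, world axes, zero at the start; "moment": the same for the moment, N m; "grip_width": finger opening in m.
Only numpy, scipy, OpenCV 4.12 (cv2) and the standard library are available. Lean on these libraries where they do the work, as an engineer would, in place of code of your own. Each camera call takes 0.05 s, during which the arm holds its last target. There are 200 camera calls.

### The job

The kitchen scale reads badly because the balance plate under it rocks: one of the plate's four corner lugs is not supported. With the fingertips press down on the lugs, one after another, until you find the one that gives, then press the standing shim lever in front of that lug flat down to its stop, so that the plate stands firm and level. Leave the other three shim levers standing, and do not lift or shift anything: the scale and the things round it stay where they are.

Things in the scene. Friction and masses are not known exactly. Their poses are not given: they have to be found in the camera images.
- base: grey steel base slab, 196 (x) by 312 (y) by 10 mm, fixed on the table; origin under its middle. In its middle the aluminium balance plate is bolted on through a springy rubber mount: the plate cannot slide or lift, only tilt by up to 0.04 rad. Axes of slab and plate: z up, x away from the robot (turned by up to 0.12 rad), y to the left.
- plate_top (a point): middle of the plate's top face, 40 mm above the table. Plate 160 (x) by 206 (y) by 10 mm with four corner lugs on four stands. At rest it is level: three lugs rest on their stands, the fourth hangs 4 mm over its short one; which one differs from run to run. Pressed, that lug goes down 4 mm against 5 N (8 N is ample) and springs back; a supported lug gives under 1 mm.
- lug_near_left (a point): middle of the top face of the plate's near left lug, at x -60, y 130 mm from the plate's middle: a flat ear, 36 (x) by 50 (y) by 10 mm, sticking out sideways; its axes are the plate's. Its own shim lever is in front of it (-x side).
- lug_near_right (a point): middle of the top face of the plate's near right lug, at x -60, y -130 mm from the plate's middle: a flat ear, 36 (x) by 50 (y) by 10 mm, sticking out sideways; its axes are the plate's. Its own shim lever is in front of it (-x side).
- lug_far_left (a point): middle of the top face of the plate's far left lug, at x 60, y 130 mm from the plate's middle: a flat ear, 36 (x) by 50 (y) by 10 mm, sticking out sideways; its axes are the plate's. Its own shim lever is in front of it (-x side).
- lug_far_right (a point): middle of the top face of the plate's far right lug, at x 60, y -130 mm from the plate's middle: a flat ear, 36 (x) by 50 (y) by 10 mm, sticking out sideways; its axes are the plate's. Its own shim lever is in front of it (-x side).
- shim_a (a joint): how far one of the four shim levers is pressed, rad: 0 standing, 0.40 flat on its stop; starts at 0 to 0.03. Which corner it is at differs from run to run. Plain steel tab 20 mm wide, 48 mm long, hinged along y 26 mm in front of its lug's middle; standing, it slopes up toward the robot, its free end 72 mm in front of the lug's middle, 14 to 18 mm above the plate's top. All four are alike.
- shim_b (a joint): how far one of the four shim levers is pressed, rad: 0 standing, 0.40 flat on its stop; starts at 0 to 0.03. Which corner it is at differs from run to run. Press it straight down 66 mm in front of (-x, same y) its lug's middle: it turns under about 9 N (12 to 18 N is ample) to a hard stop, and stays where it is left. All four are alike.
- shim_c (a joint): how far one of the four shim levers is pressed, rad: 0 standing, 0.40 flat on its stop; starts at 0 to 0.03. Which corner it is at differs from run to run. Flat, its tab is level; at the lug that rocks it is then flush with the plate's top and its tongue fills the gap under the lug. All four are alike.
- shim_d (a joint): how far one of the four shim levers is pressed, rad: 0 standing, 0.40 flat on its stop; starts at 0 to 0.03. Which corner it is at differs from run to run. At a supported lug it jams under the lug about half-way down, or tips the whole plate, and must not be pressed.
- scale_mid (a point): middle of the white kitchen scale that stands on the plate, 138 (x) by 194 (y) by 36 mm; this point is 18 mm above its underside. Loose; to be left where it is.
- cup_mid (a point): middle of a closed sample cup, 44 mm wide and 76 mm tall, that stands on the scale's pan; point 38 mm above its underside. Bystander.
- dropper_mid (a point): middle of a dropper bottle, 28 mm wide and 73 mm tall, standing in front of the plate; point 36 mm above its underside. Bystander.
- vial_mid (a point): middle of a small open vial, 24 mm wide and 26 mm tall, standing in front of the plate; point 13 mm above its underside. Bystander.
- forceps_mid (a point): middle of a pair of forceps, 12 by 125 by 9 mm, lying left of the plate; point 4.5 mm above the table. Bystander.

How it is judged:
On the way, in this order (a step that is already met when the one before it is completed fails the run):
1. a fingertip presses the unsupported lug down so that the plate visibly rocks, while all four shims still stand (angle between plate_top's own z axis and vertical above 0.022 rad and contact force between the fingers and base above 1 N and value of joint each of shim_a, shim_b, shim_c, shim_d below 0.09 rad), for 0.1 s.
2. the shim of the rocking lug is pressed flat and the plate is level, the other three shims still stand (((value of joint shim_a above 0.36 rad and value of joint each of shim_b, shim_c, shim_d below 0.09 rad) or (value of joint shim_b above 0.36 rad and value of joint each of shim_a, shim_c, shim_d below 0.09 rad) or (value of joint shim_c above 0.36 rad and value of joint each of shim_a, shim_b, shim_d below 0.09 rad) or (value of joint shim_d above 0.36 rad and value of joint each of shim_a, shim_b, shim_c below 0.09 rad)) and angle between plate_top's own z axis and vertical below 0.009 rad), for 0.2 s.
At the end, for the whole second after the job is handed in: one shim is pressed flat (over 0.36 of its 0.40 rad), the other three stand (under 0.09 rad), the plate is level within 0.009 rad (a shim pressed flat under a supported lug jams or tilts it), and the scale is within 12 mm of where it stood (all of step 2 and distance of scale_mid from where it was at the start of the episode below 0.012 m); the robot touches nothing.
It fails at once if a shim at a supported lug is pressed (two shims are down by more than 0.09 rad) (value of joint each of shim_a, shim_b above 0.09 rad or value of joint each of shim_a, shim_c above 0.09 rad or value of joint each of shim_a, shim_d above 0.09 rad or value of joint each of shim_b, shim_c above 0.09 rad or value of joint each of shim_b, shim_d above 0.09 rad or value of joint each of shim_c, shim_d above 0.09 rad).
It fails at once if the scale is shifted by more than 25 mm or lifted (distance of scale_mid from where it was at the start of the episode above 0.025 m or z of scale_mid in the frame of plate_top above 0.03 m).
It fails at once if the cup, dropper bottle, vial or forceps are shifted or lifted by more than 25 mm (distance of any of cup_mid, dropper_mid, vial_mid, forceps_mid from where it was at the start of the episode above 0.025 m).
It also fails if it takes over 58 s, if anything falls off the work surface, if the arm or the gripper's body presses on something with over 40 N, if the wrist force passes 120 N, or if a joint passes its speed limit or range.

## Working session

There is one attempt and no reset: what is moved stays moved. The work goes in short steps, Python scripts to look and compute and a tool call to move; the robot and the scene stay as the last step left them, time stands still between calls to the robot, and variables do not carry over. Pictures are saved under pics/ and viewed, about 8 in all and at most 12, crops included, and the job is handed in when it is done.

Besides the shell and the picture viewer there is one more tool, called after "Request:" by a JSON object that holds its "op" and its "data", one argument or row to a line. arm_command: Moves the arm, as the interface text tells. Its arguments: {"type":"object","properties":{"plan":{"type":"array"},"grip_force":{"type":"number"}},"required":["plan"]}

```bash
mkdir -p pics; ls; cat > h.py <<'E'
import numpy as np, cv2
from rig import robot, optics, workorder
from scipy.spatial.transform import Rotation as R
def cloud(name):
    o=robot.get_obs(); im,d=optics.camera(name); i=optics.camera_info(name)
    K=np.array(i["mtx"]); v,u=np.mgrid[0:480,0:640]
    D=np.array([i["k1"],0,0,0,0.])
    n=cv2.undistortPoints(np.stack([u.ravel(),v.ravel()],1).astype(np.float64)[:,None],K,D)[:,0]
    P=np.c_[n,np.ones(len(n))]*d.reshape(-1,1)
    if "position" in i: A=np.array(i["rotation"]); 
    if "position" in i:
        A=A if A.shape==(3,3) else R.from_quat(A).as_matrix()
        W=P@A.T+np.array(i["position"])
    else:
        T=np.array(i["tool_from_camera"]); W=P@T[:3,:3].T+T[:3,3]
        W=W@R.from_quat(o["tool_rot"]).as_matrix().T+np.array(o["position"])
    return im,d,W.reshape(480,640,3)
E
python3 - <<'E'
from h import *
print(robot.get_obs())
for n in("top","scene"):
    im,d,W=cloud(n); cv2.imwrite(f"pics/{n}0.png",im); np.save(n+"0.npy",W)
    i=optics.camera_info(n); print(i["position"],i["rotation"],(d>0).mean())
E
```

```text
pics
{'time': 0.0, 'q': array([ 1.03551180e+00,  5.28428911e-01,  1.43389585e+00, -1.58716572e-05,
        1.18135295e+00, -1.78475432e-01]), 'joint_velocities': array([ 4.05549831e-04, -2.47167602e-04,  1.39785690e-04,  1.10701053e-05,
       -7.24043208e-04, -9.27905244e-04]), 'joint_torque': array([-1.10899378e-03, -4.40033019e+01, -1.76596302e+01,  6.33506547e-02,
        5.79342199e-02, -1.77093789e-04]), 'position': array([0.21789491, 0.58502326, 0.22159655]), 'tool_rot': array([-0.40364677,  0.5814607 ,  0.4030247 ,  0.58012397]), 'ft_force': array([-0.22911356,  0.27544493,  0.34479666]), 'moment': array([-2.44344661e-02, -7.05133849e-03, -4.76928961e-05]), 'grip_width': 0.08739990786815004}
[0.38596002 0.05320843 0.95895347] [ 0.70947312 -0.69904796  0.04823854 -0.07518572] 0.996123046875
[-0.11965506 -0.27520257  0.48822779] [ 0.72742725 -0.44235076  0.26159662 -0.45468958] 0.996171875
```

View pics/top0.png

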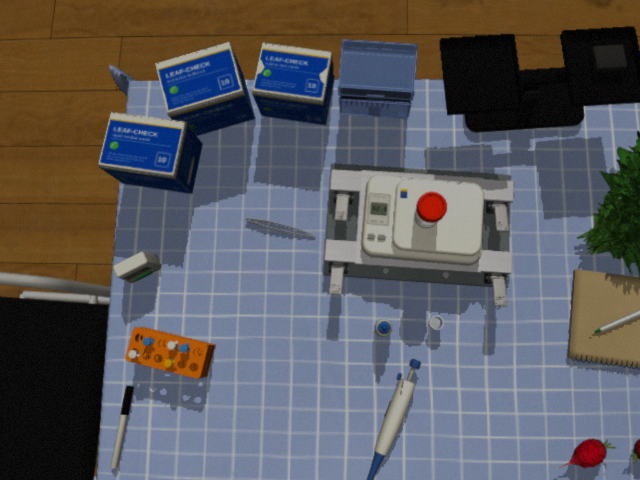

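View pics/scene0.png

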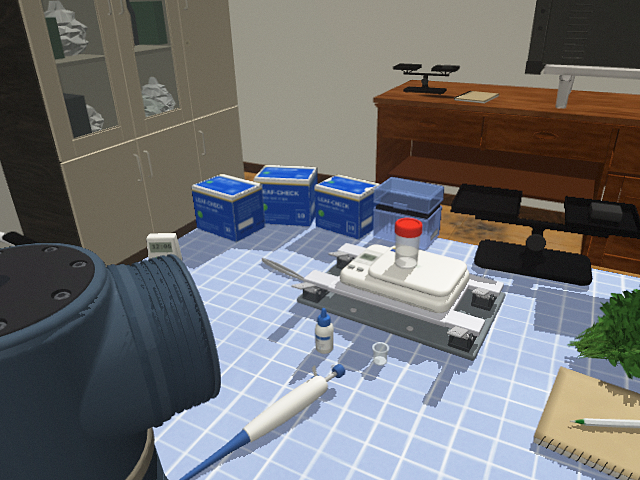

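The top view shows the plate at about cols 325–513, rows 165–285: far-left lug ~(345,180), near-left ~(345,252), far-right ~(495,188), near-right ~(495,262). Levers point toward the robot, the dropper is at (384,327), the vial at (435,322), the forceps at (280,229).

```bash
python3 - <<'E'
from h import *
W=np.load("top0.npy"); im=cv2.imread("pics/top0.png")
m=(abs(W[...,2]-0.040)<0.004); m[:150]=0;m[320:]=0;m[:,:315]=0;m[:,525:]=0
m&=im.min(2)>110
n,l,s,c=cv2.connectedComponentsWithStats(m.astype(np.uint8))
for k in range(1,n):
    if s[k,4]>40: print(s[k],c[k],np.median(W[l==k],0).round(4))
vis=im.copy(); vis[m]=(0,0,255); 
pts=W[m][:,:2].astype(np.float32); r=cv2.minAreaRect(pts*1000); print(r)
for u,v in [(342,180),(342,252),(498,188),(498,262),(336,290),(342,215),(500,297),(500,225),(384,327),(435,322),(280,229),(384,345),(432,207),(400,390)]:
    print(u,v,W[v-1:v+2,u-1:u+2].reshape(-1,3).mean(0).round(4))
b=vis[140:340,300:560]; a=im[140:340,300:560]
cv2.imwrite("pics/c1.png",cv2.resize(np.vstack([a,b])[:, :],None,fx=1.5,fy=1.5) if 0 else np.hstack([cv2.resize(a,None,fx=3,fy=3)]))
E
```

```text
[ 324  169  113   95 2057] [355.44725328 211.04861449] [0.6249 0.0581 0.0403]
[483 181  30  20 368] [500.07336957 192.93206522] [ 0.6277 -0.1883  0.0401]
[477 250  35  23 692] [495.00578035 261.19075145] [ 0.5141 -0.1744  0.0402]
((538.4217529296875, -49.7061767578125), (304.7463073730469, 246.91404724121094), 86.77669525146484)
342 180 [0.6482 0.0765 0.0403]
342 252 [0.5261 0.0746 0.0406]
498 188 [ 0.6092 -0.1568  0.1422]
498 262 [ 0.5127 -0.1791  0.0403]
336 290 [0.4621 0.0828 0.0591]
342 215 [0.5836 0.0751 0.0609]
500 297 [ 0.4545 -0.1758  0.0591]
500 225 [ 0.5699 -0.1791  0.0607]
384 327 [0.4026 0.0122 0.1716]
435 322 [ 0.4159 -0.0812  0.0019]
280 229 [0.5707 0.1832 0.0025]
384 345 [ 3.768e-01  3.400e-03 -2.000e-04]
432 207 [ 0.5776 -0.0583  0.1486]
400 390 [ 0.3068 -0.0209  0.0291]
```

View pics/c1.png

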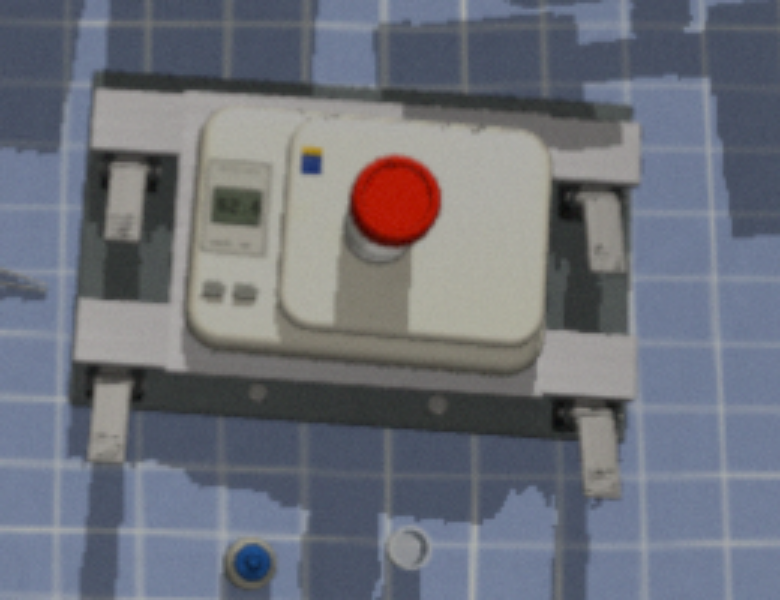

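Crop (3×, offset 300,140) clearly shows all four lugs and standing levers. Outer lug corners: FL (95,88)/(93,152), NL (77,298)/(76,362), FR (640,122)/(638,185), NR (637,335)/(634,400). Ray-cast them.

```bash
cat >> h.py <<'E'
def ray(name,uv,z,o=None):
    i=optics.camera_info(name); n=cv2.undistortPoints(np.array(uv,float)[:,None],np.array(i["mtx"]),np.array([i["k1"],0,0,0,0.]))[:,0]
    A=np.array(i["rotation"]); A=A if A.shape==(3,3) else R.from_quat(A).as_matrix()
    r=np.c_[n,np.ones(len(n))]@A.T; p=np.array(i["position"]); return p+r*((z-p[2])/r[:,2])[:,None]
E
python3 - <<'E'
from h import *
px=np.array([(95,88),(93,152),(77,298),(76,362),(640,122),(638,185),(637,335),(634,400)])/3+[299.7,139.7]
C=ray("top",px,0.04)[:,:2]
L=np.array([(78,155),(42,155),(-42,155),(-78,155),(78,-155),(42,-155),(-42,-155),(-78,-155)])/1000
lc,cc=L.mean(0),C.mean(0); U,S,V=np.linalg.svd((L-lc).T@(C-cc)); Rm=(U@V).T
t=cc-Rm@lc; print("yaw",np.arctan2(Rm[1,0],Rm[0,0]),"mid",t); print("res mm",((L@Rm.T+t-C)*1000).round(1).tolist())
for n,p in dict(NL=(-60,130),NR=(-60,-130),FL=(60,130),FR=(60,-130)).items():
    p=np.array(p)/1000; print(n,(Rm@p+t).round(4),"lever",(Rm@(p-[.066,0])+t).round(4))
W=np.load("top0.npy")
for nm,(u,v) in dict(tipNL=(108,445),tipNR=(600,480),tipFL=(122,225),tipFR=(607,258),drop=(250,563),vial=(408,548)).items():
    print(nm,np.median(W[int(v/3+140)-1:int(v/3+140)+2,int(u/3+300)-1:int(u/3+300)+2].reshape(-1,3),0).round(4))
print(ray("top",[(383.3,327.5)],.073), ray("top",[(436,322)],.02))
E
```

```text
yaw -0.055110318180423654 mid [ 0.58087858 -0.05287757]
res mm [[0.0, 2.9], [1.2, 4.4], [0.1, 1.8], [-0.4, 4.0], [-0.1, -3.1], [-0.0, -3.7], [-0.1, -2.7], [-0.5, -3.6]]
NL [0.5281 0.0802] lever [0.4622 0.0839]
NR [ 0.5138 -0.1794] lever [ 0.4479 -0.1757]
FL [0.6479 0.0736] lever [0.582  0.0773]
FR [ 0.6336 -0.186 ] lever [ 0.5677 -0.1823]
tipNL [0.4654 0.0828 0.0574]
tipNR [ 0.4497 -0.175   0.0615]
tipFL [0.5837 0.0783 0.0605]
tipFR [ 0.5681 -0.1816  0.0616]
drop [0.4049 0.0088 0.0725]
vial [ 0.4159 -0.083   0.0022]
[[0.40409854 0.00834464 0.073     ]] [[ 0.41538073 -0.08029712  0.02      ]]
```

```bash
python3 - <<'E'
from h import *
o=robot.get_obs(); print(R.from_quat(o["tool_rot"]).as_matrix().round(3)); print(optics.camera_info("wrist")["tool_from_camera"])
W=np.load("top0.npy"); z=W[...,2]
for y0 in np.arange(-.35,.25,.05):
    m=(z>.1)&(z<.6)&(W[...,1]>y0)&(W[...,1]<y0+.05)&(W[...,0]>.61)&(W[...,0]<1)
    print(y0.round(2), m.sum(), (W[m][:,0].min().round(3), W[m][:,2].max().round(3)) if m.any() else "")
m=(z>.12)&(z<.3)&(abs(W[...,0]-.58)<.08)&(abs(W[...,1]+.05)<.1); print("cup",np.median(W[m],0),W[m][:,:2].min(0),W[m][:,:2].max(0))
E
```

```text
[[-0.001 -0.937  0.349]
 [-0.002  0.349  0.937]
 [-1.     0.    -0.002]]
[[ 2.45141988e-04 -2.70357442e-01  9.62759988e-01 -1.61311968e-01]
 [-1.84105208e-03 -9.62758507e-01 -2.70356557e-01  7.31843815e-02]
 [ 9.99998275e-01 -1.70621553e-03 -7.33754664e-04  5.09508374e-04]
 [ 0.00000000e+00  0.00000000e+00  0.00000000e+00  1.00000000e+00]]
-0.35 2494 (np.float64(0.751), np.float64(0.139))
-0.3 1101 (np.float64(0.748), np.float64(0.131))
-0.25 159 (np.float64(0.742), np.float64(0.13))
-0.2 2465 (np.float64(0.739), np.float64(0.131))
-0.15 2448 (np.float64(0.734), np.float64(0.131))
-0.1 827 (np.float64(0.734), np.float64(0.131))
-0.05 1307 (np.float64(0.77), np.float64(0.122))
-0.0 1624 (np.float64(0.773), np.float64(0.122))
0.05 1054 (np.float64(0.777), np.float64(0.121))
0.1 1436 (np.float64(0.76), np.float64(0.107))
0.15 1458 (np.float64(0.767), np.float64(0.108))
0.2 693 (np.float64(0.768), np.float64(0.118))
cup [ 0.57769927 -0.05661798  0.14927463] [ 0.55748359 -0.07914187] [ 0.60138975 -0.0356033 ]
```

```bash
cat >> h.py <<'E'
def to(x,y,z):
    o=robot.get_obs(); M=R.from_quat(o["tool_rot"]).as_matrix()
    print("cm", (M.T@(np.array([x,y,z])-o["position"])*100).round(2), "rot", R.from_matrix(M.T@TGT).as_rotvec().round(3), "pos",o["position"].round(4),"F",o["ft_force"].round(2),"t",o["time"])
a=-0.055
TGT=np.array([[0,-np.cos(a),-np.sin(a)],[0,-np.sin(a),np.cos(a)],[-1,0,0]])
E
python3 -c "
from h import *
to(.528,.085,.22)"
```

```text
cm [  0.22 -46.52 -36.03] rot [-0.302 -0.002 -0.001] pos [0.2179 0.5851 0.2217] F [ 0.61  0.84 -1.21] t 0.1
```

Request:
{"op": "arm_command", "data": {
  "plan": [
    [0,0,0,-0.15,0,0,0],
    [0,0,0,-0.15,0,0,0],
    [0,-2.8,-4,0,0,0,0],
    [0,-2.8,-4,0,0,0,0],
    [0,-2.8,-4,0,0,0,0],
    [0,-2.8,-4,0,0,0,0],
    [0,-2.8,-4,0,0,0,0],
    [0,-2.8,-4,0,0,0,0],
    [0,-2.8,-4,0,0,0,0],
    [0,-2.8,-4,0,0,0,0],
    [0,-2.8,-4,0,0,0,0],
    [0,0,0,0,0,0,0]
  ]
}}

```text
time: 1.6
position: [0.4591, 0.2021, 0.218]
tool_rot: [-0.489, 0.513, 0.489, 0.508]
ft_force: [-0.9, -0.9, -0.5]
grip_width: 0.0005
```

```bash
python3 -c "
from h import *
to(.528,.085,.15)"
```

```text
cm [  6.84  -7.43 -11.36] rot [ 0.011 -0.006 -0.004] pos [0.4591 0.2021 0.218 ] F [-0.9  -0.9  -0.46] t 1.6
```

Request:
{"op": "arm_command", "data": {
  "plan": [
    [0,-2.5,-4,0.01,-0.006,-0.004,0],
    [0,-2.5,-4,0,0,0,0],
    [2,-2,-3,0,0,0,0],
    [4,-0.5,-0.8,0,0,0,0],
    [2,0,0,0,0,0,0],
    [0,0,0,0,0,0,0]
  ]
}}

```text
time: 2.35
position: [0.5272, 0.0822, 0.135]
tool_rot: [-0.486, 0.512, 0.489, 0.513]
ft_force: [0.3, 0.6, 0.7]
grip_width: 0.0004
```

```bash
python3 - <<'E'
from h import *
to(.528,.085,.05)
im,d,W=cloud("wrist"); cv2.imwrite("pics/w1.png",im); np.save("w1.npy",W)
E
```

```text
cm [ 8.5  -0.09  0.25] rot [ 0.004  0.003 -0.003] pos [0.5272 0.0822 0.135 ] F [0.26 0.57 0.75] t 2.35
```

View pics/w1.png

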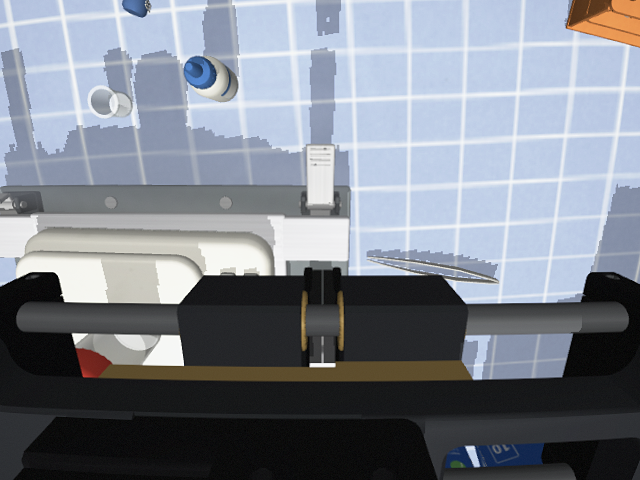

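The wrist view shows the fingertips (322,300) over the near-left lug, its standing lever at (320,175). Descend.

Request:
{"op": "arm_command", "data": {
  "plan": [
    [4,0,0.2,0,0,0,0],
    [3.5,0,0,0,0,0,0],
    [0.7,0,0,0,0,0,0],
    [0,0,0,0,0,0,0]
  ]
}}

```text
time: 2.9
position: [0.5318, 0.0875, 0.0573]
tool_rot: [-0.49, 0.508, 0.487, 0.515]
ft_force: [1.0, 0.1, 0.9]
grip_width: 0.0002
```

Request:
{"op": "arm_command", "data": {
  "plan": [
    [0.3,0,0,0,0,0,0],
    [0.3,0,0,0,0,0,0]
  ]
}}

```text
time: 3.15
position: [0.5337, 0.0878, 0.0538]
tool_rot: [-0.491, 0.507, 0.486, 0.516]
ft_force: [0.6, 0.2, -0.1]
grip_width: 0.0005
```

Request:
{"op": "arm_command", "data": {
  "plan": [
    [0.3,0,0,0,0,0,0]
  ]
}}

```text
time: 3.28
position: [0.5343, 0.0878, 0.0514]
tool_rot: [-0.492, 0.506, 0.485, 0.516]
ft_force: [0.6, 0.6, 0.1]
grip_width: 0.0001
```

Request:
{"op": "arm_command", "data": {
  "plan": [
    [0.3,0,0,0,0,0,0]
  ]
}}

```text
time: 3.4
position: [0.5345, 0.0877, 0.0485]
tool_rot: [-0.492, 0.506, 0.485, 0.516]
ft_force: [0.2, -0.7, -0.3]
grip_width: 0.0007
```

```bash
python3 -c "
from h import *
to(.528,.085,.045)"
```

```text
cm [ 0.34  0.65 -0.3 ] rot [0.009 0.004 0.017] pos [0.5345 0.0877 0.0485] F [ 0.15 -0.67 -0.29] t 3.4
```

Request:
{"op": "arm_command", "data": {
  "plan": [
    [0.0,0.65,-0.2,0.009,0.004,0.017,0],
    [0.4,0,0,0,0,0,0],
    [0.3,0,0,0,0,0,0]
  ]
}}

```text
time: 3.78
position: [0.5273, 0.0858, 0.0409]
tool_rot: [-0.485, 0.514, 0.486, 0.513]
ft_force: [0.1, -0.2, 0.0]
grip_width: 0.0003
```

Request:
{"op": "arm_command", "data": {
  "plan": [
    [0.3,0,0,0,0,0,0]
  ]
}}

```text
time: 3.9
position: [0.5272, 0.0858, 0.0378]
tool_rot: [-0.485, 0.514, 0.486, 0.513]
ft_force: [-1.5, -0.1, 4.2]
grip_width: 0.0004
```

Request:
{"op": "arm_command", "data": {
  "plan": [
    [0.3,0,0,0,0,0,0]
  ]
}}

```text
time: 4.03
position: [0.5272, 0.0858, 0.0356]
tool_rot: [-0.485, 0.514, 0.486, 0.513]
ft_force: [-4.0, -0.3, 26.6]
grip_width: 0.0006
```

Request:
{"op": "arm_command", "data": {
  "plan": [
    [0.3,0,0,0,0,0,0]
  ]
}}

```text
time: 4.15
position: [0.5273, 0.0858, 0.0352]
tool_rot: [-0.486, 0.514, 0.486, 0.513]
ft_force: [-7.0, -0.3, 37.0]
grip_width: 0.0007
```

```bash
python3 - <<'E'
from h import *
def tilt(W):
    z=W[...,2]; m=(abs(W[...,0]-.58)<.07)&(abs(W[...,1]+.05)<.1)&(z>.06)&(z<.09)&(abs(z-.0765)<.008)
    p=W[m]; 
    for _ in range(3):
        A=np.c_[p[:,:2],np.ones(len(p))]; s=np.linalg.lstsq(A,p[:,2],rcond=None)[0]; r=p[:,2]-A@s; p=p[abs(r)<.003]
    return s,len(p)
print(tilt(np.load("scene0.npy")))
im,d,W=cloud("scene"); print(tilt(W)); print(robot.get_obs()["position"],robot.get_obs()["ft_force"])
E
```

```text
(array([0.00732903, 0.00385329, 0.07139309]), 2517)
(array([ 0.04231466, -0.01889603,  0.04990864]), 2626)
[0.52722553 0.08584608 0.03534336] [-5.06508479 -0.84607322 26.30910093]
```

NL lug gave ~4 mm and the scale plane tilted by ~0.04 rad toward near-left: it is the unsupported one. Lift and go over its lever.

Request:
{"op": "arm_command", "data": {
  "plan": [
    [-2,0,0,0,0,0,0],
    [-3.5,0,0,0,0,0,0],
    [0,3.3,0,0,0,0,0],
    [0,3.2,0,0,0,0,0],
    [0,0,0,0,0,0,0]
  ]
}}

```text
time: 4.82
position: [0.4627, 0.0893, 0.0927]
tool_rot: [-0.487, 0.513, 0.485, 0.514]
ft_force: [-0.0, -0.1, -0.3]
grip_width: 0.0003
```

```bash
python3 - <<'E'
from h import *
im,d,W=cloud("top"); cv2.imwrite("pics/t2.png",cv2.resize(im[180:340,300:480],None,fx=3,fy=3))
im,d,W=cloud("wrist"); cv2.imwrite("pics/w2.png",im)
to(.4622,.0839,.063)
E
```

```text
cm [ 2.99  0.46 -0.53] rot [-0.001 -0.001  0.009] pos [0.4668 0.089  0.0929] F [ 0.58 -0.18  0.28] t 4.925
```

View pics/w2.png

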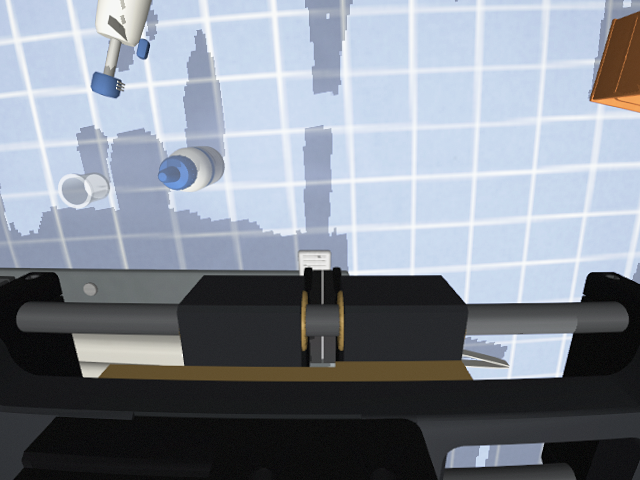

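The lever tab end is at (315,262), the fingers at col 322, so they are a few mm too far left, as computed. Correct and press.

Request:
{"op": "arm_command", "data": {
  "plan": [
    [0,0.5,-0.5,0,0,0.009,0],
    [1.5,0,0,0,0,0,0],
    [0.8,0,0,0,0,0,0],
    [0,0,0,0,0,0,0]
  ]
}}

```text
time: 5.42
position: [0.4667, 0.0827, 0.0689]
tool_rot: [-0.487, 0.513, 0.484, 0.515]
ft_force: [-0.6, 0.4, 0.0]
grip_width: 0.0007
```

```bash
python3 -c "
from h import *
to(.4622,.084,.055)"
```

```text
cm [1.39 0.47 0.1 ] rot [-0.001 -0.001  0.005] pos [0.4667 0.0827 0.0689] F [-0.62  0.41  0.03] t 5.425
```

Request:
{"op": "arm_command", "data": {
  "plan": [
    [0.6,0.5,0.1,0,0,0.005,0],
    [0.4,0.2,0,0,0,0,0],
    [0.4,0,0,0,0,0,0]
  ]
}}

```text
time: 5.8
position: [0.4581, 0.0843, 0.0555]
tool_rot: [-0.485, 0.515, 0.486, 0.513]
ft_force: [-5.1, -0.1, 9.0]
grip_width: 0.0005
```

Request:
{"op": "arm_command", "data": {
  "plan": [
    [0.4,0,0,0,0,0,0],
    [0.4,0,0,0,0,0,0]
  ]
}}

```text
time: 6.05
position: [0.4544, 0.0845, 0.0483]
tool_rot: [-0.484, 0.516, 0.488, 0.511]
ft_force: [-3.2, -0.3, 8.6]
grip_width: 0.0001
```

Request:
{"op": "arm_command", "data": {
  "plan": [
    [0.3,0,0,0,0,0,0],
    [0.3,0,0,0,0,0,0]
  ]
}}

```text
time: 6.3
position: [0.4525, 0.0846, 0.0433]
tool_rot: [-0.484, 0.517, 0.489, 0.51]
ft_force: [-1.2, -0.1, 6.4]
grip_width: 0.0008
```

Sliding toward the robot; lift slightly, recenter, press on.

Request:
{"op": "arm_command", "data": {
  "plan": [
    [-0.7,0,0,0,0,0,0],
    [-0.3,-1.0,0,0,0,-0.008,0],
    [0,0,0,0,0,0,0]
  ]
}}

```text
time: 6.68
position: [0.4636, 0.0842, 0.0541]
tool_rot: [-0.487, 0.514, 0.486, 0.512]
ft_force: [-0.2, 0.4, -0.5]
grip_width: 0.0004
```

```bash
python3 -c "
from h import *
to(.4622,.084,.040)"
```

```text
cm [ 1.41  0.14 -0.02] rot [ 0.001 -0.002 -0.002] pos [0.4636 0.0842 0.0541] F [-0.18  0.37 -0.51] t 6.675
```

Request:
{"op": "arm_command", "data": {
  "plan": [
    [0.5,0,0,0,0,0,0],
    [0.5,0,0,0,0,0,0],
    [0.3,0,0,0,0,0,0]
  ]
}}

```text
time: 7.05
position: [0.4631, 0.0842, 0.0405]
tool_rot: [-0.486, 0.514, 0.487, 0.512]
ft_force: [-2.4, -0.4, 9.6]
grip_width: 0.0002
```

Request:
{"op": "arm_command", "data": {
  "plan": [
    [0.3,0,0,0,0,0,0],
    [0.3,0,0,0,0,0,0]
  ]
}}

```text
time: 7.3
position: [0.4628, 0.0842, 0.039]
tool_rot: [-0.487, 0.514, 0.486, 0.512]
ft_force: [-6.4, 0.3, 45.8]
grip_width: 0.0006
```

Request:
{"op": "arm_command", "data": {
  "plan": [
    [0.25,0,0,0,0,0,0]
  ]
}}

```text
time: 7.42
position: [0.4628, 0.0843, 0.0392]
tool_rot: [-0.487, 0.513, 0.486, 0.513]
ft_force: [-3.2, -0.6, 26.8]
grip_width: 0.0002
```

Hard stop reached at z≈0.039 (flush). Lift straight up and back off, then check.

Request:
{"op": "arm_command", "data": {
  "plan": [
    [-2,0,0,0,0,0,0],
    [-5,0,0,0,0,0,0],
    [-5,0,0,0,0,0,0],
    [-3,0,0,0,0,0,0],
    [0,3,4.5,0,0,0,0],
    [0,3,4.5,0,0,0,0],
    [0,3,4.5,0,0,0,0],
    [0,1,4.5,0,0,0,0],
    [0,0,0,0,0,0,0],
    [0,0,0,0,0,0,0]
  ]
}}

```text
time: 8.68
position: [0.3702, 0.2731, 0.1914]
tool_rot: [-0.487, 0.515, 0.485, 0.513]
ft_force: [-0.1, -0.4, 0.3]
grip_width: 0.0004
```

```bash
python3 - <<'E'
from h import *
def tilt(W):
    z=W[...,2]; m=(abs(W[...,0]-.58)<.07)&(abs(W[...,1]+.05)<.1)&(abs(z-.0765)<.008)
    p=W[m]
    for _ in range(3):
        A=np.c_[p[:,:2],np.ones(len(p))]; s=np.linalg.lstsq(A,p[:,2],rcond=None)[0]; r=p[:,2]-A@s; p=p[abs(r)<.003]
    return s,len(p)
im2,d,S=cloud("scene"); im,d,W=cloud("top")
W0=np.load("top0.npy")
print("tilt scene",tilt(np.load("scene0.npy")),tilt(S)); print("top",tilt(W0),tilt(W))
for nm,(u,v) in dict(tipNL=(108,445),tipNR=(600,480),tipFL=(122,225),tipFR=(607,258),drop=(250,563)).items():
    f=lambda W:np.median(W[int(v/3+140)-1:int(v/3+140)+2,int(u/3+300)-1:int(u/3+300)+2].reshape(-1,3),0).round(4)
    print(nm,f(W0),f(W))
cv2.imwrite("pics/t3.png",cv2.resize(im[140:340,240:500],None,fx=3,fy=3))
cv2.imwrite("pics/t3.png",cv2.resize(im[140:340,240:520],None,fx=2.8,fy=2.8))
to(.4,.2,.2)
E
```

```text
tilt scene (array([0.00732903, 0.00385329, 0.07139309]), 2517) (array([0.00694441, 0.00317098, 0.07158556]), 2502)
top (array([1.65274789e-03, 6.41838670e-05, 7.43459049e-02]), 4970) (array([0.00035802, 0.00046408, 0.07509899]), 4971)
tipNL [0.4654 0.0828 0.0574] [0.467  0.0836 0.0397]
tipNR [ 0.4497 -0.175   0.0615] [ 0.4496 -0.1751  0.0614]
tipFL [0.5837 0.0783 0.0605] [0.5836 0.0783 0.061 ]
tipFR [ 0.5681 -0.1816  0.0616] [ 0.568  -0.1816  0.0621]
drop [0.4049 0.0088 0.0725] [0.4048 0.0088 0.0731]
cm [-0.82 -3.34 -7.08] rot [-0.003 -0.003  0.001] pos [0.3708 0.2726 0.1916] F [ 0.06 -0.83  1.62] t 8.775
```

View pics/t3.png

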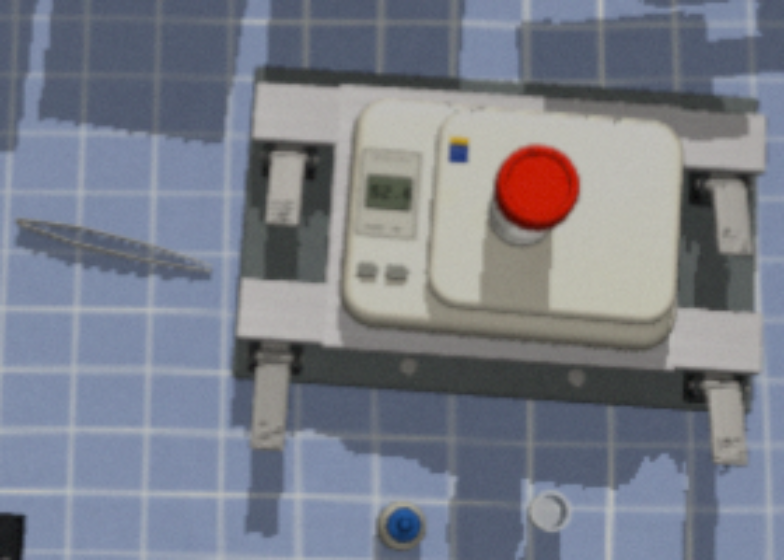

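The picture shows the near-left tab (270,400) flat, the other three standing, and the scale, cup, dropper, vial and forceps in place.

```bash
python3 -c "
from h import *
print(workorder.hand_in())"
```

```text
the job is handed in; nothing more can be done
None
```

I pressed the near-left shim lever flat and handed the job in; `hand_in` gave no verdict.

- **Finding the lug:** I pressed the near-left lug first, and it gave. It went down about 4 mm, and the scene camera showed the scale plane tilt by about 0.04 rad toward that corner. I did not press the other three lugs.
- **Pressing the lever:** The fingertips slid toward the robot part-way down, so I lifted, recentred and pressed again. The lever then reached a hard stop at z ≈ 0.039 m. Force on the lever peaked at a measured 46 N, above the suggested 12–18 N. The lug press peaked at 37 N, above the suggested 8 N.
- **Final checks:**
  - The near-left tab tip dropped from about 57 mm to 39.7 mm, flush with the plate top.
  - The other three tips changed by 0.5 mm or less, so those levers still stand.
  - The scale plane is back to its starting tilt within about 0.0015 rad in both the top and scene cameras.
  - The dropper bottle measured unmoved. The scale, cup, vial and forceps look in place in the last picture but were not measured.
  - The arm is clear, at about 8.8 s on the clock.

No check failed or disagreed.

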